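# Clamp the praline stamp and hold the plunger gauge on its spot

## Task

The brass praline stamp stands loose in the bench chuck: turn the chuck's steel sleeve clockwise (seen from above) all the way to its stop, so that the three jaws close on the stamp. Then take the dial gauge by its blue grip out of its stand and set its plunger on the red spot on top of the stamp, gauge upright, pressing gently so that the plunger is about half way in, and finish while still holding it there. Leave the beaker, the jar and the sweets tray alone.

Things in the scene. Friction and masses are not known exactly. Their poses are not given: they have to be found in the camera images.
- chuck: fixed bench chuck; origin under its centre, z up, on the table. Round green base plate diameter 100, 14 high, then a neck diameter 66 up to z = 28, on whose flat top the stamp's foot stands. The sleeve and jaws sit above it on the same vertical axis.
- sleeve (a joint): turn of the chuck's sleeve in rad: grows clockwise seen from above, from 0 (jaws open) to a hard stop at 1.4 (jaws tight). Starts between 0 and 0.4. The jaws move 3.36 mm inward per rad and meet the stamp at about 1.2; counts as tight above 1.25. Friction about 0.3 N m keeps it where it is left.
- sleeve_grip (a point): point on the sleeve's vertical axis at a good height to grip (62 above the table). The sleeve is a knurled round steel ring of outer diameter 56, bore 42, from 30 to 75 above the table, with a white index line on its side and rim; grip it across its diameter from above, the stamp standing up between the fingers (stamp top 95 above the table).
- jaw0: one of three dark steel jaws, 10 wide, 120 degrees apart, sliding radially in the sleeve's bore; origin on the chuck's axis at table height, its own x points outward. Top 81 above the table; the inner face is 15 from the axis when open and the outer end 26.
- jaw1: second jaw, as jaw0
- jaw2: third jaw, as jaw0
- stamp: loose brass praline stamp, 67 tall, 0.2 kg: shaft diameter 22, round flat head diameter 30 (top 12 mm); origin at the centre of its foot, z up. It stands upright in the chuck, up to 1.2 off the axis, any yaw. Head top is 95 above the table.
- spot (a point): centre of the red spot (diameter 10) on the stamp's flat top, 8 from the stamp's axis towards its own x
- stand: fixed cream block 60 x 60 x 75 high with a 15 wide vertical hole through its middle, in which the gauge's stem and plunger hang; origin under its centre
- gauge: loose dial gauge, 0.16 kg, upright in the stand; origin under its collar, which rests on the stand top; z up. Collar 24 (x) x 32 (y) x 10; dial case diameter 44, 18 thick (x), centre 30 above the origin, white dial towards own +x; blue grip 20 (x) x 30 (y), 51 to 93 above the origin. Below: stem diameter 10 to -30, plunger diameter 6 to -50.
- grip (a point): centre of the gauge's blue grip, 74 above the gauge's origin; with the plunger fully out it is 124 above the plunger's tip
- plunger (a joint): how far the gauge's spring plunger is pushed in, m: 0 out, stop at 0.010. The spring pushes back with 0.5 N at first and 0.4 N more for each mm (2.5 N half way in).
- tip (a point): lowest point of the plunger's orange round tip (radius 3), on the gauge's axis, 50 below the gauge's origin when out
- beaker: loose open steel beaker, diameter 68, 70 tall, bystander; origin under its centre
- jar: loose amber glass jar with a white cap, diameter 60, 80 tall, bystander; origin under its centre
- tray: loose dark tray of chocolates, 110 x 170 x 18, chocolates up to 21 high, bystander; origin under its centre
Mind the look-alikes: they are no part of the job. Leave any orange look-alike of the chuck alone.

How it is judged:
By the outcome, as a careful person would: the job done as asked, in the order asked, and still so for the second after the job is handed in, while the arm keeps its last pose, push and grip.
It also fails if it takes over 48 s, if anything falls off the work surface, if the arm or the gripper's body presses on something with over 40 N, if the wrist force passes 120 N, or if a joint passes its speed limit or range.

## Robot

A 6-joint arm with a two-finger parallel gripper is mounted at the origin on the work surface. World frame = base frame: x ahead of the robot, y to its left, z up, the work surface at z = 0. Lengths are in mm, angles in rad, forces in N, time in s.
With the tool pointing down it reaches from about 300 to 775 mm from the base axis. Payload 14.6 kg.
Tool frame: the origin (TCP) lies between the finger pads; the fingertips stand 8 mm ahead of it and the grasp point (between the pads) lies 11 mm behind it; z points along the fingers, y is the direction in which the jaws open and shut (so a half turn about z gives the same grasp; the last joint's range is limited). The gripper opens to 94 mm and grips with 3 to 60 N. Pads are 16 mm wide; open, the fingers measure 119 mm over their backs; the gripper's body (75 mm by 177 mm) begins 78 mm behind the grasp point.
Start: joints at [1.205, 0.3, 1.521, -0, 1.321, -0.067], TCP at [161.903, 525.62, 213.446] pointing down, gripper open.
Joint ranges: [-3.03, 3.03], [-0.79, 2.21], [0.23, 2.52], [-1.04, 4.18], [0, 3.07], [-2.55, 2.55]. Speed limits (rad/s): [2.22, 2.22, 2.57, 3.14, 3.14, 3.14].

## Interface

Orientations are given as [roll, pitch, yaw] about the fixed x, y, z axes, in that order (R = Rz(yaw) Ry(pitch) Rx(roll)).
In Python, from cell import manip gives the robot as it stands. The module is installed in compiled form; this text tells all that it offers.
- The arm moves only by the tool send_rows, never from a script. Its argument "series" is a list that holds one entry, the list of rows, each a list of 5 numbers: the opening, from 0 (shut) to 1 (fully open), then the shift along the tool's x, y, z in mm, then the turn about the tool's z in degrees. In form: [[[gripper, dx, dy, dz, roll], ...]]. A call has 1 to 10 rows; each row is the pose to reach, as a shift and turn from the pose commanded when the call began, along the tool's axes at that moment; what a row does not reach only later rows make up. A row lasts 1/10 s, in which the tool goes at most 50 mm and 8.59 degrees, less where a joint would pass 70% of its speed; a pose out of reach is approached as far as the arm can. A call with a gripper value outside its range is refused whole. The fingers move at their own pace and stop on an object; "newtons" is the grip in N (left out, the last holds). Time passes only in rows, so rows that repeat a pose let the fingers close. It gives the time, the measured TCP pose, the force and the opening at its end, in the units of the state.
- manip.read_state(): the state, without advancing time (a new reading comes with each control period).
- manip.camera(name): name is "scene" or "top" or "wrist"; returns a dict with "img" (400x640x3 uint8, red, green, blue), "vfov" (degrees; the focal length in pixels is half the picture's height over the tangent of half this angle, whatever the lens; pixels are square), "cx", "cy" (the principal point, pixels), "dist" ([k1, k2, p1, p2, k3] as OpenCV has them; the pictures are not rectified), "pose" (4x4, takes a point from camera to world coordinates); the wrist camera has in their place "T_tool_cam" (4x4, takes a point from camera to tool coordinates, whose origin is the TCP and whose axes are the flange's). Camera axes: x right, y down, z forward; pixel columns grow to the right and rows downward; lengths in mm; the calibration is good to about 2 mm. A picture is of the moment at which its call begins: read the wrist's pose just before it. There is no depth.
- manip.sign_off(): hands the job in, once; it reports no verdict.
Trained networks look in a picture, given as the dict that the camera call returned (one of the last four; its "shot" number tells which), for a name from the list of things; names that differ only in an ending like _2 or _b are one class to them, and where a whole thing is asked for, a point or a joint stands for the part that bears it (a point fixed in the world has none). Each returns a list of dicts, best first, with "conf" (0 to 1); they miss things now and then, are a little off and sometimes report something else, mostly with a low value. They report only what shows in the picture. A call takes as long as a camera call. They do not tell look-alikes from the thing itself.
- manip.find_in(target, picture): "rect" ([left, top, width, height] in pixels, round what is visible of it).
- manip.silhouettes(target, picture): "pixels" (400x640 bool, what is visible of it) and "rect" ([left, top, width, height] in pixels, round what is visible of it).
The state is a dict: "clock": time; "joints": joint angles; "qd": joint speeds; "effort": joint torques, N m; "eef_pos": TCP position; "eef_rot": TCP orientation; "wrist_force": force on the tool from outside, world axes, zero at the start; "moment": the same for the moment, N m; "finger_gap": finger opening in mm.
Only numpy, scipy, OpenCV 4.12 (cv2) and the standard library are available. Lean on these libraries where they do the work, as an engineer would, in place of code of your own. Each camera call takes 0.05 s, during which the arm holds its last target. There are 200 camera calls.

## Working session

There is one attempt and no reset: what is moved stays moved. The work goes in short steps, Python scripts to look and compute and a tool call to move; the robot and the scene stay as the last step left them, time stands still between calls to the robot, and variables do not carry over. Pictures are saved under pics/ and viewed, about 8 in all and at most 12, crops included, and the job is handed in when it is done.

Besides the shell and the picture viewer there is one more tool, called after "Request:" as name(argument=value, ...), one argument or row to a line, values as JSON. send_rows: Moves the arm, as the interface text tells. Its arguments: {"type":"object","properties":{"series":{"type":"array"},"newtons":{"type":"number"}},"required":["series"]}

```bash
mkdir -p pics
cat > h.py <<'E'
import numpy as np, cv2
from cell import manip
from scipy.spatial.transform import Rotation as R
def K(c):
    f=200/np.tan(np.radians(c["vfov"])/2); return np.array([[f,0,c["cx"]],[0,f,c["cy"]],[0,0,1.]])
def Ttool(s):
    T=np.eye(4); T[:3,:3]=R.from_euler('xyz',s["eef_rot"]).as_matrix(); T[:3,3]=s["eef_pos"]; return T
def shot(name,save=None):
    s=manip.read_state(); c=manip.camera(name)
    c["W"]=Ttool(s)@np.array(c["T_tool_cam"]) if name=="wrist" else np.array(c["pose"])
    if save: cv2.imwrite("pics/"+save,c["img"][:,:,::-1])
    return c
def onz(c,uv,z):
    p=cv2.undistortPoints(np.array(uv,float).reshape(-1,1,2),K(c),np.array(c["dist"],float))[:,0]
    d=np.c_[p,np.ones(len(p))]@c["W"][:3,:3].T; o=c["W"][:3,3]
    return o+d*((z-o[2])/d[:,2])[:,None]
def proj(c,P):
    M=np.linalg.inv(c["W"]); r=cv2.Rodrigues(M[:3,:3])[0]
    return cv2.projectPoints(np.array(P,float).reshape(-1,1,3),r,M[:3,3],K(c),np.array(c["dist"],float))[0][:,0]
E
python3 - <<'E'
from h import *
print(manip.read_state())
for n in("top","scene"):
    c=shot(n,n+"0.png"); print(n,c["W"].round(3).tolist(),c["vfov"])
    for t in("chuck","sleeve","stamp","stand","gauge","grip","spot","beaker","jar","tray"):
        print(t,[(round(d["conf"],2),np.round(d["rect"]).tolist()) for d in manip.find_in(t,c)])
E
```

```text
{'clock': 0.0, 'joints': array([ 1.20544463e+00,  3.00452997e-01,  1.52159377e+00,  2.58092842e-05,
        1.32069144e+00, -6.65917087e-02]), 'qd': array([-8.21871250e-04, -7.47819199e-04,  1.11184725e-03, -1.22809150e-03,
       -2.93292485e-04,  3.03046061e-05]), 'effort': array([-1.64157915e-03, -5.31801724e+01, -3.52733588e+01,  7.07681640e-02,
        2.44228105e-02, -9.91807929e-05]), 'eef_pos': array([161.78481716, 525.39869011, 212.8908857 ]), 'eef_rot': array([-3.14045130e+00, -1.01171751e-04,  2.84282620e+00]), 'wrist_force': array([1.08731439, 0.34921157, 0.9003945 ]), 'moment': array([ 0.04327135, -0.03077381, -0.00714242]), 'finger_gap': 94.01162760904242}
top [[-0.018, -0.999, 0.04, 534.092], [-1.0, 0.017, -0.026, 80.273], [0.025, -0.041, -0.999, 923.218], [0.0, 0.0, 0.0, 1.0]] 53.99457453632245
chuck [(0.85, [259.0, 262.0, 43.0, 46.0]), (0.81, [215.0, 133.0, 39.0, 43.0]), (0.8, [236.0, 201.0, 46.0, 44.0])]
sleeve [(0.72, [243.0, 207.0, 28.0, 32.0]), (0.62, [217.0, 138.0, 29.0, 28.0]), (0.54, [264.0, 272.0, 27.0, 29.0]), (0.16, [338.0, 241.0, 24.0, 32.0])]
stamp [(0.5,
[... 379 characters left out ...]
0.487, -0.578, 963.624], [0.756, 0.427, -0.496, 441.0], [0.005, -0.762, -0.648, 570.613], [0.0, 0.0, 0.0, 1.0]] 57.79651967738408
chuck [(0.89, [351.0, 217.0, 43.0, 49.0]), (0.75, [316.0, 277.0, 56.0, 68.0]), (0.61, [366.0, 173.0, 44.0, 48.0])]
sleeve [(0.95, [328.0, 278.0, 35.0, 40.0]), (0.94, [374.0, 169.0, 33.0, 34.0]), (0.81, [358.0, 214.0, 32.0, 36.0])]
stamp [(0.83, [370.0, 212.0, 14.0, 23.0])]
stand [(0.83, [219.0, 151.0, 39.0, 42.0])]
gauge [(0.94, [227.0, 121.0, 19.0, 38.0])]
grip [(0.6, [226.0, 120.0, 16.0, 41.0])]
spot [(0.56, [367.0, 210.0, 15.0, 23.0])]
beaker [(0.84, [305.0, 159.0, 30.0, 38.0])]
jar [(0.33, [227.0, 124.0, 18.0, 37.0])]
tray [(0.58, [190.0, 231.0, 103.0, 78.0])]
```

```bash
python3 -c "
import cv2,numpy as np
a=cv2.imread('pics/top0.png');b=cv2.imread('pics/scene0.png')
cv2.imwrite('pics/both.png',cv2.resize(np.vstack([a,b]),None,fx=.75,fy=.75,interpolation=cv2.INTER_AREA))"
```

```text
(no output)
```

View pics/both.png

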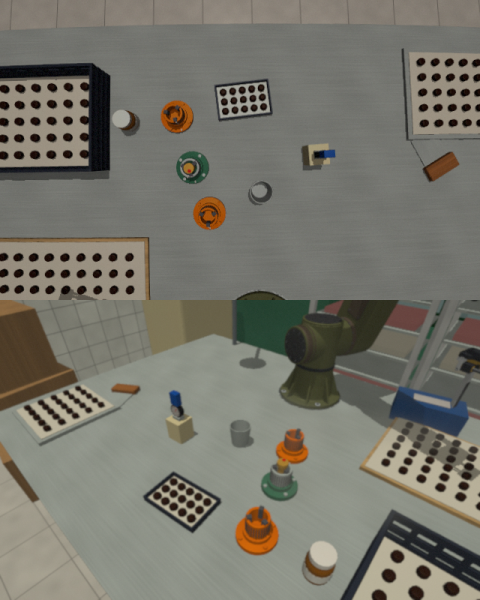

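Top view: the green chuck is at about (258,223) px, with orange look-alikes at (236,155) and (280,285). The stand and gauge are at about (425,206) and the beaker at (347,256). Next I'll work out world positions.

Run:
```python
from h import *
for n in("top","scene"):
    c=shot(n); hsv=cv2.cvtColor(c["img"],cv2.COLOR_RGB2HSV)
    for t,z in(("chuck",7),("sleeve",75),("stamp",95),("stand",75),("gauge",168),("grip",168),("beaker",35),("jar",40),("tray",10)):
        for d in manip.silhouettes(t,c)[:3]:
            ys,xs=np.nonzero(d["pixels"]); 
            if len(xs)==0: continue
            h=np.median(hsv[ys,xs,0]); r=d["rect"]; ce=[r[0]+r[2]/2,r[1]+r[3]/2]
            print(n,t,round(d["conf"],2),"hue",h,np.round(ce),onz(c,ce,z)[0].round(0)[:2])
```

```text
top chuck 0.95 hue 13.0 [235. 154.] [676. 247.]
top chuck 0.83 hue 13.0 [279. 284.] [372. 148.]
top chuck 0.6 hue 72.0 [256. 222.] [516. 200.]
top sleeve 0.81 hue 39.0 [257. 223.] [516. 189.]
top sleeve 0.73 hue 13.0 [231. 153.] [668. 244.]
top sleeve 0.57 hue 13.0 [277. 289.] [375. 148.]
top stamp 0.67 hue 18.0 [250. 225.] [514. 202.]
top stand 0.82 hue 22.0 [422. 204.] [ 551. -170.]
top gauge 0.58 hue 109.0 [431. 204.] [ 548. -160.]
top grip 0.59 hue 109.0 [432. 207.] [ 544. -162.]
top beaker 0.91 hue 38.0 [349. 256.] [438. -13.]
top beaker 0.54 hue 22.0 [421. 204.] [ 551. -180.]
top jar 0.56 hue 24.0 [171. 163.] [654. 387.]
top jar 0.25 hue 18.0 [252. 225.] [511. 204.]
top tray 0.85 hue 28.0 [324. 133.] [722.  37.]
top tray 0.23 hue 38.0 [348. 257.] [432. -13.]
scene chuck 0.63 hue 63.0 [372. 241.] [501. 192.]
scene chuck 0.61 hue 13.0 [389. 198.] [361. 142.]
scene sleeve 0.93 hue 39.0 [375. 233.] [536. 213.]
scene sleeve 0.83 hue 13.0 [345. 299.] [688. 260.]
scene sleeve 0.69 hue 12.0 [392. 186.] [396. 163.]
scene stamp 0.59 hue 19.0 [376. 221.] [528. 209.]
scene stand 0.67 hue 23.0 [240. 172.] [ 583. -124.]
scene gauge 0.61 hue 101.0 [236. 140.] [ 587. -112.]
scene grip 0.95 hue 106.0 [236. 141.] [ 590. -106.]
scene beaker 0.78 hue 43.0 [320. 176.] [433. -11.]
scene beaker 0.48 hue 19.0 [374. 222.] [479. 177.]
scene tray 0.77 hue 23.0 [242. 270.] [731.  49.]
scene tray 0.32 hue 19.0 [375. 220.] [449. 163.]
```

Request:
send_rows(
  series=[
    [[1,-43,-21,0,0],[1,-87,-42,0,0],[1,-130,-63,0,0],[1,-173,-84,0,0],[1,-217,-105,0,0],[1,-260,-126,0,0],[1,-303,-147,0,0],[1,-347,-168,0,0],[1,-390,-189,0,0],[1,-433,-210,0,0]],
  ],
)

```text
clock: 3.1
eef_pos: [515.2, 195.8, 213.6]
eef_rot: [3.141, 0.0, 2.843]
wrist_force: [-0.5, 0.6, 0.1]
finger_gap: 93.7
```

Run:
```python
from h import *
c=shot("wrist","w1.png"); s=manip.read_state(); print(s["clock"],s["eef_pos"],s["eef_rot"],s["joints"]); print(np.round(c["T_tool_cam"],3).tolist())
print(c["vfov"])
for t,z in(("chuck",7),("sleeve",75),("stamp",95),("spot",95),("jaw0",81)):
    for d in manip.silhouettes(t,c)[:3]:
        ys,xs=np.nonzero(d["pixels"])
        r=d["rect"]; ce=[r[0]+r[2]/2,r[1]+r[3]/2]; print(t,round(d["conf"],2),r,onz(c,[ce,[xs.mean(),ys.mean()]],z).round(1)[:,:2].tolist())
```

```text
3.15 [518.84698608 191.55371319 213.23171342] [-3.14087226e+00  1.42205804e-03  2.83938039e+00] [ 2.88106245e-01  3.06542756e-01  1.51287648e+00 -1.43440811e-03
  1.32139325e+00 -9.80123797e-01]
[[0.0, -0.957, -0.289, 84.457], [1.0, 0.0, 0.0, 0.948], [0.0, -0.289, 0.957, -170.991], [0.0, 0.0, 0.0, 1.0]]
65.1829210074097
chuck 0.85 [196.6, 17.9, 96.2, 96.4] [[369.8, 151.6], [370.1, 150.1]]
chuck 0.73 [353.5, 240.4, 70.3, 78.5] [[681.9, 242.3], [684.4, 236.8]]
chuck 0.68 [283.1, 131.1, 83.2, 85.1] [[514.3, 201.6], [509.9, 202.8]]
sleeve 0.88 [373.8, 266.7, 48.4, 56.3] [[659.9, 244.2], [656.8, 240.7]]
sleeve 0.77 [200.2, 29.5, 69.1, 65.3] [[375.6, 156.7], [374.9, 154.8]]
sleeve 0.66 [301.1, 154.1, 52.9, 56.9] [[509.6, 205.3], [504.9, 203.2]]
stamp 0.55 [310.4, 168.5, 30.8, 37.6] [[508.8, 203.4], [511.1, 201.8]]
stamp 0.41 [281.0, 131.4, 86.4, 84.5] [[495.6, 205.8], [492.5, 206.8]]
spot 0.89 [310.7, 167.7, 28.4, 40.7] [[509.2, 202.3], [511.3, 201.8]]
jaw0 0.71 [205.9, 67.5, 22.2, 23.1] [[385.3, 137.2], [384.6, 136.2]]
jaw0 0.7 [209.1, 27.2, 23.7, 24.7] [[355.7, 153.0], [355.8, 152.3]]
jaw0 0.64 [385.1, 303.4, 15.2, 21.1] [[678.5, 232.3], [675.7, 233.9]]
```

View pics/w1.png

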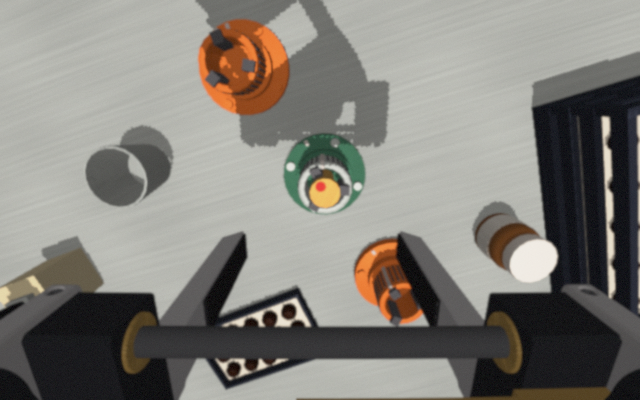

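Wrist view: the chuck is at (325,173), with the brass stamp and red spot at (321,187). The arm was still settling, so I'll measure again.

```bash
cat >> h.py <<'E'
def blob(c,lo,hi,near=None,rad=80):
    m=cv2.inRange(cv2.cvtColor(c["img"],cv2.COLOR_RGB2HSV),lo,hi)
    if near is not None:
        k=np.zeros_like(m); cv2.circle(k,tuple(int(v) for v in near),rad,255,-1); m&=k
    n,l,st,ce=cv2.connectedComponentsWithStats(m); i=1+np.argmax(st[1:,4]); return (l==i),ce[i],st[i]
def circ(P):
    A=np.c_[2*P[:,:2],np.ones(len(P))]; x=np.linalg.lstsq(A,(P[:,:2]**2).sum(1),rcond=None)[0]
    return x[:2].round(1),round(float(np.sqrt(x[2]+x[0]**2+x[1]**2)),1)
def hullcirc(c,m,z):
    h=cv2.convexHull(np.argwhere(m)[:,::-1].astype(np.float32))[:,0]; return circ(onz(c,h,z))
E
python3 - <<'E'
from h import *
for i in range(2):
    c=shot("wrist"); s=manip.read_state(); print(s["clock"],s["eef_pos"].round(1),s["eef_rot"].round(4))
    p=proj(c,[514,200,10])[0]
    m,ce,st=blob(c,(55,60,30),(90,255,255),p,70); print("green",st,hullcirc(c,m,12))
    m,ce,st=blob(c,(15,100,120),(32,255,255),p,40); print("brass",st,hullcirc(c,m,95))
    hsv=cv2.cvtColor(c["img"],cv2.COLOR_RGB2HSV); 
    m=((hsv[...,0]<8)|(hsv[...,0]>172))&(hsv[...,1]>150)&(hsv[...,2]>120); ys,xs=np.nonzero(m)
    k=np.hypot(xs-p[0],ys-p[1])<40; print("red",k.sum(),onz(c,[xs[k].mean(),ys[k].mean()],95))
a=c["img"][int(p[1])-60:int(p[1])+60,int(p[0])-70:int(p[0])+70,::-1]; cv2.imwrite("pics/w2.png",cv2.resize(a,None,fx=5,fy=5,interpolation=cv2.INTER_CUBIC))
E
```

```text
3.45 [513.2 198.4 213.6] [ 3.1415 -0.      2.8441]
green [ 283  136   80   76 2038] (array([514.1, 200.6]), 48.9)
brass [307 180  32  30 668] (array([513.4, 200.5]), 15.1)
red 57 [[506.18510827 198.60662489  95.        ]]
3.5 [513.2 198.4 213.6] [3.1414e+00 1.0000e-04 2.8444e+00]
green [ 283  136   80   76 2042] (array([514. , 200.7]), 48.8)
brass [307 180  32  30 666] (array([513.3, 200.6]), 15.1)
red 61 [[506.18316018 198.66365331  95.        ]]
```

View pics/w2.png

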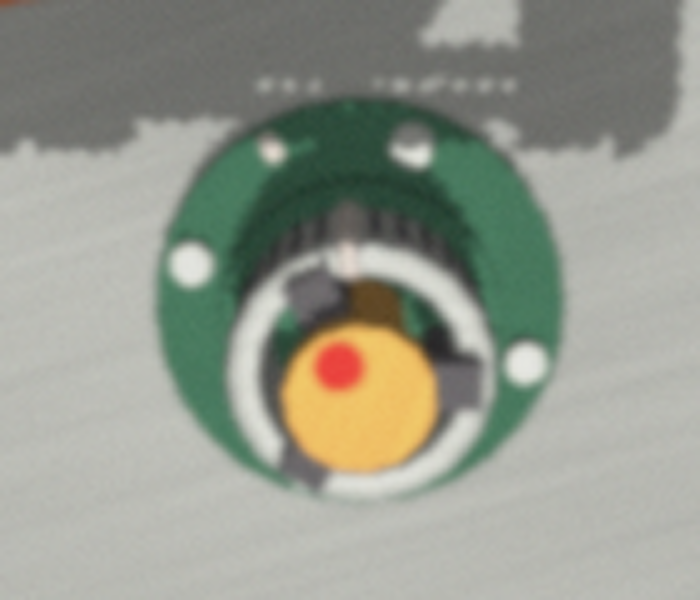

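Chuck axis is at about (514.0, 200.6) and the radii match the given sizes. The view shows the spot, three jaws and the white index. Now descend and grip the sleeve.

Request:
send_rows(
  series=[
    [[1,0,2.3,30,0],[1,0,2.3,65,0],[1,0,2.3,100,0],[1,0,2.3,130,0],[1,0,2.3,150,0],[1,0,2.3,162,0],[1,0,2.3,162,0],[1,0,2.3,162,0]],
  ],
  newtons=40,
)

```text
clock: 4.3
eef_pos: [514.9, 200.1, 52.4]
eef_rot: [3.141, 0.001, 2.843]
wrist_force: [0.3, -0.0, -0.1]
finger_gap: 94.1
```

Request:
send_rows(
  series=[
    [[0.5,0,0,0,0],[0.5,0,0,0,0],[0.5,0,0,0,0],[0.5,0,0,0,0],[0.5,0,0,0,0]],
  ],
  newtons=40,
)

```text
clock: 4.8
eef_pos: [514.6, 199.7, 51.6]
eef_rot: [3.142, 0.0, 2.843]
wrist_force: [0.0, -0.1, -0.0]
finger_gap: 57.3
```

Request:
send_rows(
  series=[
    [[0,0,0,0,0],[0,0,0,0,0],[0,0,0,0,0]],
  ],
  newtons=40,
)

```text
clock: 5.1
eef_pos: [514.6, 199.6, 51.6]
eef_rot: [3.142, 0.0, 2.843]
wrist_force: [-0.7, -0.7, 1.9]
finger_gap: 56.1
```

Request:
send_rows(
  series=[
    [[0,0,0,0,6],[0,0,0,0,12],[0,0,0,0,18],[0,0,0,0,24],[0,0,0,0,30],[0,0,0,0,36],[0,0,0,0,42],[0,0,0,0,48],[0,0,0,0,54],[0,0,0,0,54]],
  ],
)

```text
clock: 6.1
eef_pos: [514.4, 199.5, 51.6]
eef_rot: [-3.141, 0.0, 1.899]
wrist_force: [-2.7, -4.5, 4.1]
finger_gap: 56.0
```

Run:
```python
from h import *
s=manip.read_state(); print(s["wrist_force"],s["moment"],s["eef_rot"],s["joints"],s["finger_gap"])
```

```text
[-2.68248072 -4.45850508  4.13855541] [-0.63608839  0.57604407 -0.25021515] [-3.14113661e+00  2.98406789e-04  1.89873683e+00] [ 3.03626173e-01  4.91083616e-01  1.66428025e+00 -3.70901956e-04
  9.86677470e-01 -2.41096508e-02] 55.98198473699614
```

Request:
send_rows(
  series=[
    [[0,0,0,0,4],[0,0,0,0,8],[0,0,0,0,12],[0,0,0,0,15],[0,0,0,0,15],[0,0,0,0,15]],
  ],
)

```text
clock: 6.7
eef_pos: [514.3, 199.6, 51.5]
eef_rot: [-3.141, 0.0, 1.642]
wrist_force: [-3.5, -3.0, 5.6]
finger_gap: 54.4
```

Run:
```python
from h import *
s=manip.read_state(); print(s["wrist_force"],s["moment"],s["eef_rot"],s["joints"],s["finger_gap"])
```

```text
[-3.54736355 -2.9977567   5.55526597] [-0.52460802  0.72009577 -0.21669523] [-3.14092342e+00  1.65045748e-04  1.64179100e+00] [ 3.03716964e-01  4.91153524e-01  1.66435387e+00 -7.49566026e-06
  9.86774518e-01  2.32726476e-01] 54.397516001512294
```

Request:
send_rows(
  series=[
    [[0,0,0,0,4],[0,0,0,0,8],[0,0,0,0,12],[0,0,0,0,15],[0,0,0,0,15],[0,0,0,0,15]],
  ],
)

```text
clock: 7.3
eef_pos: [514.4, 199.9, 51.8]
eef_rot: [-3.141, 0.0, 1.381]
wrist_force: [-4.8, -0.9, 7.2]
finger_gap: 56.3
```

Run:
```python
from h import *
s=manip.read_state(); print(s["wrist_force"],s["moment"],s["eef_rot"],s["joints"],s["finger_gap"])
```

```text
[-4.8252563  -0.94674072  7.16629093] [-0.08329421  0.96551344  0.67829123] [-3.14141224e+00  5.51547090e-05  1.38139723e+00] [3.04303005e-01 4.90827878e-01 1.66406150e+00 4.42588578e-05
 9.86888275e-01 4.93677707e-01] 56.27310749047429
```

Request:
send_rows(
  series=[
    [[0,0,0,0,3],[0,0,0,0,6],[0,0,0,0,6],[0,0,0,0,6]],
  ],
)

```text
clock: 7.7
eef_pos: [514.4, 200.0, 51.8]
eef_rot: [-3.142, -0.0, 1.277]
wrist_force: [-4.7, 0.2, 7.2]
finger_gap: 55.9
```

Run:
```python
from h import *
s=manip.read_state(); print(s["wrist_force"],s["moment"],s["eef_rot"],s["eef_pos"],s["finger_gap"])
```

```text
[-4.70450899  0.22258827  7.20617975] [0.0332402  0.93044283 0.69046023] [-3.14150150e+00 -3.38627540e-06  1.27674801e+00] [514.42284132 199.95113834  51.82162253] 55.852362727011055
```

Request:
send_rows(
  series=[
    [[1,0,0,0,0],[1,0,0,0,0],[1,0,0,0,0],[1,0,0,0,0],[1,0,0,-30,0],[1,0,0,-70,0],[1,0,0,-110,0],[1,0,0,-150,0],[1,0,0,-162,0],[1,0,0,-162,0]],
  ],
)

```text
clock: 8.7
eef_pos: [515.1, 199.8, 214.9]
eef_rot: [3.139, -0.002, 1.272]
wrist_force: [0.6, -0.8, -0.6]
finger_gap: 94.1
```

Request:
send_rows(
  series=[
    [[1,0,0,0,0],[1,0,0,0,0],[1,0,0,0,0]],
  ],
)

```text
clock: 9.0
eef_pos: [514.2, 199.5, 212.0]
eef_rot: [-3.14, 0.001, 1.272]
wrist_force: [1.0, 0.4, -0.2]
finger_gap: 94.1
```

Run:
```python
from h import *
c=shot("wrist"); s=manip.read_state(); print(s["clock"],s["eef_pos"].round(1),s["eef_rot"].round(4))
p=proj(c,[514,200,10])[0]
m,ce,st=blob(c,(55,60,30),(90,255,255),p,70); print("green",st,hullcirc(c,m,12))
m,ce,st=blob(c,(15,100,120),(32,255,255),p,40); print("brass",st,hullcirc(c,m,95))
hsv=cv2.cvtColor(c["img"],cv2.COLOR_RGB2HSV); 
m=((hsv[...,0]<8)|(hsv[...,0]>172))&(hsv[...,1]>150)&(hsv[...,2]>120); ys,xs=np.nonzero(m)
k=np.hypot(xs-p[0],ys-p[1])<40; print("red",k.sum(),onz(c,[xs[k].mean(),ys[k].mean()],95))
a=c["img"][int(p[1])-60:int(p[1])+60,int(p[0])-70:int(p[0])+70,::-1]; cv2.imwrite("pics/w3.png",cv2.resize(a,None,fx=5,fy=5,interpolation=cv2.INTER_CUBIC))
```

```text
9.05 [514.3 199.6 212.3] [-3.1401e+00  1.0000e-03  1.2721e+00]
green [ 281  136   81   57 1998] (array([515.1, 202.1]), 48.1)
brass [306 181  31  29 573] (array([514.4, 200.9]), 14.4)
red 70 [[507.2271666  198.59203153  95.        ]]
```

View pics/w3.png

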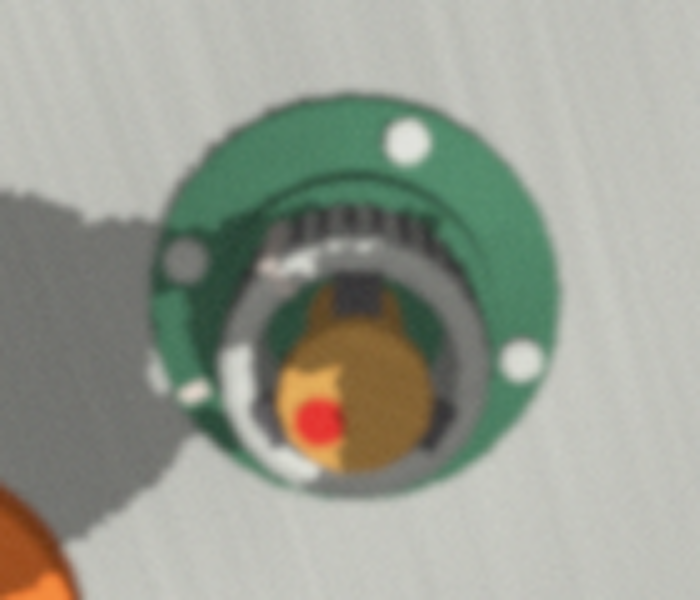

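The jaws now sit against the stamp's shaft. I'll check the sleeve's turn from the index line: (347,258) in the first crop, (265,268) in this one.

Run:
```python
from h import *
c=shot("wrist"); T=np.array(c["T_tool_cam"])
def W(pos,rot): return Ttool(dict(eef_pos=pos,eef_rot=rot))@T
for pos,rot,q,ctr in(([513.2,198.4,213.6],[3.1415,0,2.8441],[(347,262),(347,250),(347,238)],(514,200.6)),([514.3,199.6,212.3],[-3.1401,.001,1.2721],[(268,267),(262,262),(275,271)],(515,201.3))):
    c["W"]=W(pos,rot); p=np.floor(proj(c,[514,200,10])[0])
    uv=np.array(q)/5-.4+p-[70,60]
    for z in (75,):
        X=onz(c,uv,z)[:,:2]-ctr; print(np.hypot(*X.T).round(1),np.arctan2(X[:,1],X[:,0]).round(3))
```

```text
[23.4 25.9 28.3] [2.946 2.937 2.929]
[28.2 29.7 26.7] [1.977 1.985 1.957]
```

The index says the sleeve turned about 0.97 rad, so the fingers slipped for part of the turn. Whether that is the stop depends on the unknown start angle. I'll regrip harder and turn further to be sure.

Request:
send_rows(
  series=[
    [[1,1,0,40,0],[1,1,0,80,0],[1,1,0,120,0],[0.7,1,0,150,0],[0.6,1,0,161,0],[0.6,1,0,161,0],[0,1,0,161,0],[0,1,0,161,0],[0,1,0,161,0],[0,1,0,161,0]],
  ],
  newtons=60,
)

```text
clock: 10.1
eef_pos: [514.8, 201.2, 54.0]
eef_rot: [3.141, -0.001, 1.272]
wrist_force: [-6.3, 2.1, 5.5]
finger_gap: 56.1
```

Request:
send_rows(
  series=[
    [[0,0,0,0,3],[0,0,0,0,6],[0,0,0,0,9],[0,0,0,0,12],[0,0,0,0,12]],
  ],
)

```text
clock: 10.6
eef_pos: [515.3, 201.2, 54.1]
eef_rot: [3.141, -0.002, 1.062]
wrist_force: [-4.2, 2.6, 8.3]
finger_gap: 54.5
```

Run:
```python
from h import *
s=manip.read_state(); print(s["wrist_force"],s["moment"],s["eef_rot"],s["eef_pos"],s["finger_gap"])
```

```text
[-4.24819793  2.57747931  8.31200358] [ 0.42663448  0.92562723 -0.13265617] [ 3.14062343e+00 -1.85367425e-03  1.06179149e+00] [515.2695933  201.22686776  54.11715754] 54.536340665838715
```

Request:
send_rows(
  series=[
    [[0,0,0,0,4],[0,0,0,0,8],[0,0,0,0,12],[0,0,0,0,16],[0,0,0,0,16]],
  ],
)

```text
clock: 11.1
eef_pos: [517.2, 202.5, 54.6]
eef_rot: [3.139, -0.008, 0.784]
wrist_force: [9.0, 12.4, -2.2]
finger_gap: 55.7
```

Run:
```python
from h import *
s=manip.read_state(); print(s["wrist_force"],s["moment"],s["eef_rot"],s["eef_pos"],s["finger_gap"])
```

```text
[ 9.03298087 12.42413057 -2.16928986] [ 2.28183987 -1.75453431  0.27346558] [ 3.13893857 -0.00756075  0.78363524] [517.18659453 202.52070022  54.56245442] 55.74946950354575
```

Request:
send_rows(
  series=[
    [[1,0,0,0,0],[1,0,0,0,0],[1,0,0,0,0],[1,0,0,-30,0],[1,0,0,-70,0],[1,0,0,-110,0],[1,0,0,-150,0],[1,0,0,-160,0],[1,0,0,-160,0],[1,0,0,-160,0]],
  ],
)

```text
clock: 12.1
eef_pos: [514.4, 200.4, 211.0]
eef_rot: [-3.141, 0.002, 0.783]
wrist_force: [0.3, 0.1, -0.5]
finger_gap: 94.4
```

Request:
send_rows(
  series=[
    [[1,0,0,0,0],[1,0,0,0,0]],
  ],
)

```text
clock: 12.3
eef_pos: [514.5, 200.5, 211.1]
eef_rot: [-3.141, 0.002, 0.783]
wrist_force: [0.2, 0.5, 0.4]
finger_gap: 94.0
```

Run:
```python
from h import *
c=shot("wrist"); s=manip.read_state(); print(s["clock"],s["eef_pos"].round(1),s["eef_rot"].round(4))
np.savez("c4.npz",W=c["W"])
p=np.floor(proj(c,[514,200,10])[0]).astype(int); print(p)
m,ce,st=blob(c,(55,60,30),(90,255,255),p,70); print("green",st,hullcirc(c,m,12))
m,ce,st=blob(c,(12,100,80),(32,255,255),p,40); print("brass",st,hullcirc(c,m,95))
hsv=cv2.cvtColor(c["img"],cv2.COLOR_RGB2HSV); 
m=((hsv[...,0]<8)|(hsv[...,0]>172))&(hsv[...,1]>150)&(hsv[...,2]>120); ys,xs=np.nonzero(m)
k=np.hypot(xs-p[0],ys-p[1])<40; print("red",k.sum(),onz(c,[xs[k].mean(),ys[k].mean()],95))
a=c["img"][p[1]-60:p[1]+60,p[0]-70:p[0]+70,::-1]; cv2.imwrite("pics/w4.png",cv2.resize(a,None,fx=5,fy=5,interpolation=cv2.INTER_CUBIC))
```

```text
12.35 [514.6 200.5 211.4] [-3.1408e+00  1.5000e-03  7.8330e-01]
[321 177]
green [ 282  136   81   74 2184] (array([514.9, 200.9]), 48.8)
brass [307 173  31  38 743] (array([518. , 203.4]), 16.8)
red 68 [[506.99455031 198.76127908  95.        ]]
```

View pics/w4.png

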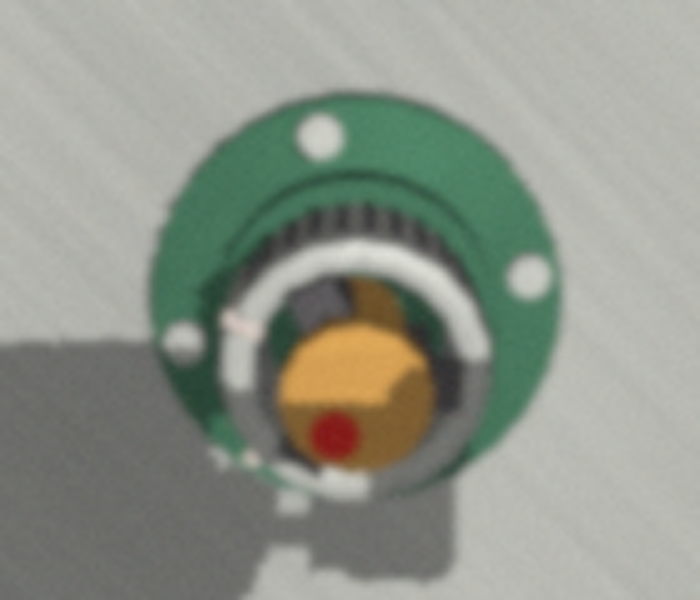

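The index is unchanged at about 1.98 rad even with 60 N, so the sleeve is at its stop. The jaws are on the stamp, and the spot is at about (507, 198.7). Now to the gauge.

Request:
send_rows(
  series=[
    [[1,-23,28,0,0],[1,-47,57,0,0],[1,-71,86,0,0],[1,-95,115,0,0],[1,-118,143,0,0],[1,-142,172,0,0],[1,-166,201,0,0],[1,-190,230,0,0],[1,-213,258,0,0],[1,-235,286,0,0]],
  ],
)

```text
clock: 13.35
eef_pos: [550.0, -169.4, 212.0]
eef_rot: [-3.141, 0.0, 0.783]
wrist_force: [0.6, 0.3, -0.4]
finger_gap: 94.2
```

Request:
send_rows(
  series=[
    [[1,0,0,0,0],[1,0,0,0,0],[1,0,0,0,0],[1,0,0,0,0],[1,0,0,0,0]],
  ],
)

```text
clock: 13.85
eef_pos: [550.3, -167.0, 212.6]
eef_rot: [3.141, -0.0, 0.784]
wrist_force: [-1.2, -0.1, 0.3]
finger_gap: 94.1
```

Run:
```python
from h import *
c=shot("wrist","w5.png"); s=manip.read_state(); print(s["clock"],s["eef_pos"].round(1),s["eef_rot"].round(4),s["joints"].round(2))
for t,z in(("grip",168),("gauge",168),("stand",75)):
    for d in manip.find_in(t,c)[:2]:
        r=d["rect"]; print(t,round(d["conf"],2),np.round(r),onz(c,[r[0]+r[2]/2,r[1]+r[3]/2],z).round(1))
m,ce,st=blob(c,(100,80,30),(125,255,255)); print(ce,st,onz(c,ce,168))
```

```text
13.9 [ 550.2 -167.2  212.6] [ 3.1414e+00 -1.0000e-04  7.8420e-01] [-0.36  0.36  1.45 -0.    1.34  0.43]
grip 0.81 [306. 180.  43.  76.] [[ 556.7 -166.1  168. ]]
gauge 0.66 [299. 183.  49.  74.] [[ 553.9 -164.9  168. ]]
stand 0.85 [285. 146.  82.  71.] [[ 561.  -163.4   75. ]]
[325.41952507 227.19854881] [ 305  199   43   56 1516] [[ 550.98793306 -170.23376545  168.        ]]
```

View pics/w5.png

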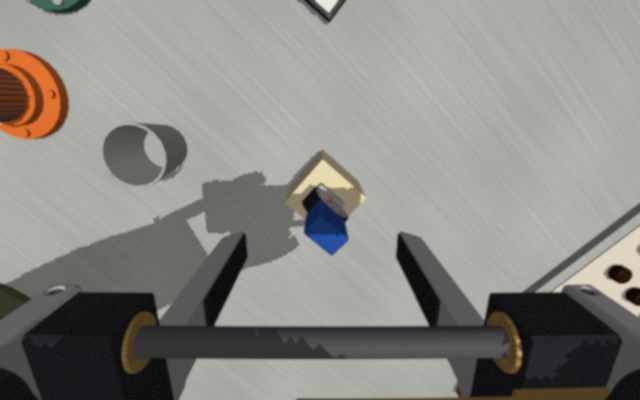

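Run:
```python
from h import *
c=shot("wrist"); hsv=cv2.cvtColor(c["img"],cv2.COLOR_RGB2HSV)
m,ce,st=blob(c,(100,80,30),(125,255,255))
ys,xs=np.nonzero(m); v=hsv[ys,xs,2]; print(np.histogram(v,10))
t,_=cv2.threshold(v.reshape(-1,1),0,255,cv2.THRESH_OTSU); k=v>t
for nm,kk in(("bright",k),("dark",~k)):
    X=onz(c,np.c_[xs[kk],ys[kk]],168)[:,:2].astype(np.float32); print(nm,kk.sum(),xs[kk].mean(),ys[kk].mean(),cv2.minAreaRect(X))
a=c["img"][140:265,270:380,::-1]; cv2.imwrite("pics/w6.png",cv2.resize(a,None,fx=5,fy=5,interpolation=cv2.INTER_CUBIC)[:600])
```

```text
(array([ 13,  20, 285, 308, 277, 137,  25,  23,  60, 375]), array([ 32.,  45.,  58.,  71.,  84.,  97., 110., 123., 136., 149., 162.]))
bright 467 329.406852248394 241.35974304068523 ((546.847900390625, -178.54336547851562), (19.0424861907959, 21.71555519104004), 3.064493179321289)
dark 1056 323.1155303030303 220.39772727272728 ((555.8904418945312, -164.9525146484375), (28.66050910949707, 31.163705825805664), 46.62841033935547)
```

View pics/w6.png

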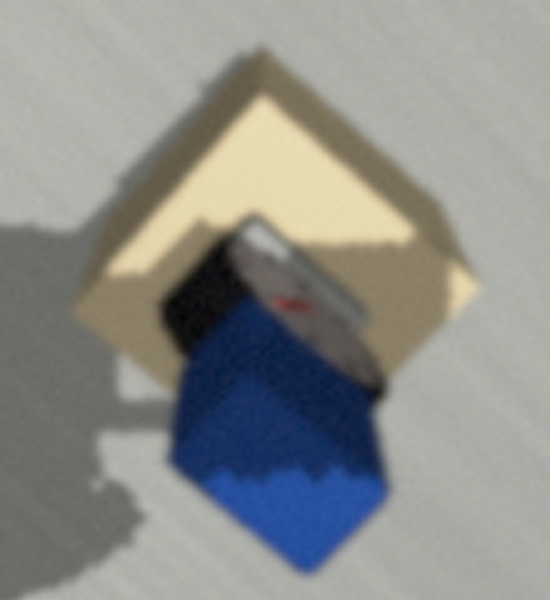

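The grip's top face has crop corners at about (242,370), (170,460), (308,575) and (388,490), and the dial faces upper right in the image.

Run:
```python
from h import *
c=shot("wrist"); 
q=np.array([(242,370),(170,460),(308,575),(388,490)])/5+[270,140]-.4
X=onz(c,q,168)[:,:2]; e=np.roll(X,-1,0)-X
print(X.round(1),X.mean(0),np.hypot(*e.T),np.degrees(np.arctan2(e[:,1],e[:,0])))
q=np.array([(262,47),(75,312),(480,288)])/5+[270,140]-.4
print("stand",onz(c,q,75)[:,:2].round(1))
# stand front-top corners: inner (265,97)
q=np.array([(265,97),(75,312),(480,288)])/5+[270,140]-.4
Y=onz(c,q,75)[:,:2]; print(Y.round(1),Y[1:].mean(0)); s=manip.read_state(); print(s["eef_pos"],s["eef_rot"])
```

```text
[[ 554.7 -159.4]
 [ 537.  -161.8]
 [ 538.3 -189.8]
 [ 556.6 -188.3]] [ 546.62652045 -174.85326124] [17.78539719 28.01575004 18.36122617 28.91916955] [-172.24313692  -87.48177406    4.78880649   93.77780417]
stand [[ 581.3 -137.4]
 [ 515.3 -148.6]
 [ 577.9 -204.1]]
[[ 574.7 -144.8]
 [ 515.3 -148.6]
 [ 577.9 -204.1]] [ 546.63872501 -176.36363123]
[ 550.18284757 -167.74237415  212.49355736] [ 3.14152919e+00 -4.85506757e-05  7.83480054e-01]
```

Gauge is at about (546.6, -175.3) with yaw about 4°, and the edge sizes agree. I'll turn to yaw 94° so the jaws close across the 20 mm side, descend and grip.

Request:
send_rows(
  series=[
    [[1,-4,1,0,-8.5],[1,-8,3,0,-17],[1,-8,3,0,-25],[1,-8,3,0,-33],[1,-8,3,0,-41],[1,-8,3,0,-49],[1,-8,3,0,-49],[1,-8,3,0,-49],[1,-8,3,0,-49]],
  ],
  newtons=30,
)

```text
clock: 15.05
eef_pos: [546.6, -175.6, 212.4]
eef_rot: [-3.142, -0.0, 1.635]
wrist_force: [-0.2, -0.6, -0.3]
finger_gap: 94.1
```

Request:
send_rows(
  series=[
    [[1,0,0,25,0],[1,0,0,50,0],[1,0,0,68,0],[0.6,0,0,74,0],[0.4,0,0,74,0],[0.35,0,0,74,0],[0.35,0,0,74,0],[0.35,0,0,74,0]],
  ],
)

```text
clock: 15.85
eef_pos: [546.9, -175.8, 139.3]
eef_rot: [3.14, 0.001, 1.638]
wrist_force: [-0.3, 0.2, 1.2]
finger_gap: 57.5
```

Run:
```python
from h import *
c=shot("wrist"); s=manip.read_state(); print(s["clock"],s["eef_pos"].round(1),s["eef_rot"].round(4),s["finger_gap"])
a=c["img"][150:400,180:470,::-1]; cv2.imwrite("pics/w7.png",cv2.resize(a,None,fx=2,fy=2,interpolation=cv2.INTER_CUBIC))
```

```text
15.9 [ 546.8 -175.7  139.1] [3.1407e+00 4.0000e-04 1.6384e+00] 53.081596328407585
```

View pics/w7.png

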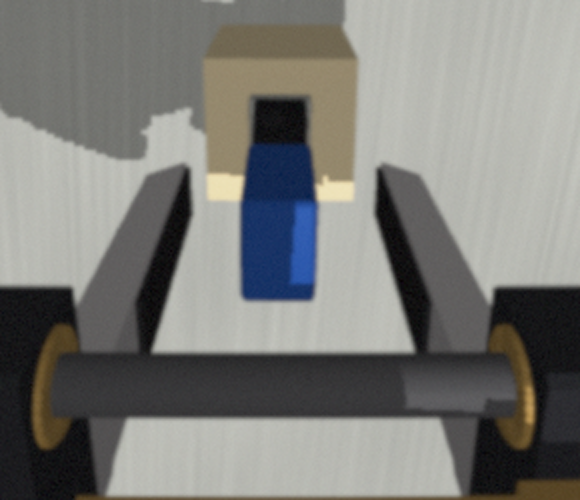

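Grip and fingers are aligned, with the grip about 1 mm left of the finger centre. Now close.

Request:
send_rows(
  series=[
    [[0.35,0,-0.8,0,0],[0,0,-0.8,0,0],[0,0,-0.8,0,0],[0,0,-0.8,0,0],[0,0,-0.8,0,0],[0,0,-0.8,0,0],[0,0,-0.8,0,0]],
  ],
  newtons=30,
)

```text
clock: 16.6
eef_pos: [545.8, -175.7, 138.4]
eef_rot: [-3.142, 0.0, 1.639]
wrist_force: [0.1, -0.1, 0.2]
finger_gap: 20.0
```

Request:
send_rows(
  series=[
    [[0,0,0,0,0],[0,0,0,-10,0],[0,0,0,-25,0],[0,0,0,-45,0],[0,0,0,-70,0],[0,0,0,-95,0],[0,0,0,-110,0],[0,0,0,-110,0],[0,0,0,-110,0]],
  ],
)

```text
clock: 17.5
eef_pos: [545.6, -175.6, 248.1]
eef_rot: [-3.141, -0.0, 1.639]
wrist_force: [0.6, 0.3, -2.5]
finger_gap: 20.2
```

Run:
```python
from h import *
s=manip.read_state(); print(s["clock"],s["eef_pos"].round(1),s["eef_rot"].round(4),s["finger_gap"],s["wrist_force"],s["moment"],s["joints"])
c=shot("scene"); p=proj(c,[546,-175,230])[0].astype(int);print(p)
a=c["img"][max(p[1]-75,0):p[1]+75,p[0]-75:p[0]+75,::-1]; a=cv2.resize(a,(600,600*a.shape[0]//150),interpolation=cv2.INTER_CUBIC); cv2.imwrite("pics/s2.png",a)
```

```text
17.5 [ 545.6 -175.6  248.1] [-3.1413e+00 -1.0000e-04  1.6386e+00] 20.249363220057475 [ 0.62570886  0.33287706 -2.45945419] [-0.0598311   0.07018427  0.02629636] [-3.75254048e-01  3.28710534e-01  1.40282812e+00 -1.45158290e-05
  1.41042353e+00 -4.43007934e-01]
[227  97]
```

View pics/s2.png

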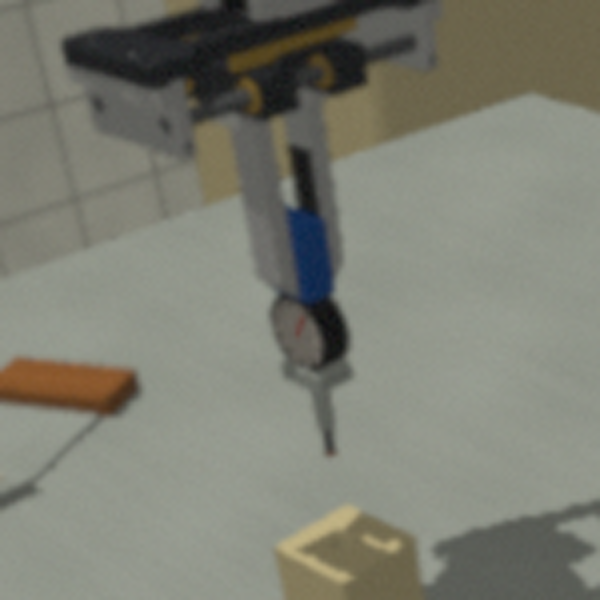

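The gauge is held upright and clear of the stand, tip at about z 135. Carry it over the stamp.

Request:
send_rows(
  series=[
    [[0,8,0,0,0],[0,25,-1,0,0],[0,50,-2,0,0],[0,78,-3,0,0],[0,108,-4,0,0],[0,138,-5,0,0],[0,168,-6,0,0],[0,198,-7,0,0],[0,228,-8,0,0],[0,258,-9,0,0]],
  ],
)

```text
clock: 18.55
eef_pos: [518.3, 83.4, 248.2]
eef_rot: [-3.141, -0.0, 1.639]
wrist_force: [0.6, 0.2, -2.4]
finger_gap: 19.7
```

Request:
send_rows(
  series=[
    [[0,30,-1,0,0],[0,60,-2,0,0],[0,85,-3,0,0],[0,103,-4,0,0],[0,113,-4,0,0],[0,118,-4.1,0,0],[0,118,-4.1,0,0],[0,118,-4.1,0,0],[0,118,-4.1,0,0]],
  ],
)

```text
clock: 19.45
eef_pos: [507.4, 197.9, 248.5]
eef_rot: [-3.142, 0.0, 1.638]
wrist_force: [-0.3, -0.8, -1.5]
finger_gap: 19.7
```

Request:
send_rows(
  series=[
    [[0,0,0,10,0],[0,0,0,20,0],[0,0,0,28,0],[0,0,0,28,0],[0,0,0,28,0],[0,0,0,28,0]],
  ],
)

```text
clock: 20.05
eef_pos: [507.5, 198.6, 220.8]
eef_rot: [3.141, -0.0, 1.639]
wrist_force: [0.2, -0.3, -1.8]
finger_gap: 19.8
```

Run:
```python
from h import *
s=manip.read_state(); print(s["clock"],s["eef_pos"].round(1),s["eef_rot"].round(4),s["finger_gap"],s["wrist_force"])
x,y,z=s["eef_pos"]; P=[[507,198.7,95],[x,y,z-113.4]]
ims=[]
for n in("scene","top","wrist"):
    c=shot(n); q=proj(c,P); print(n,q.round(1).tolist()); p=q[0].astype(int)
    a=c["img"][p[1]-40:p[1]+40,p[0]-33:p[0]+33,::-1] if n!="wrist" else c["img"][max(0,p[1]-80):max(0,p[1]-80)+160,p[0]-66:p[0]+66,::-1]
    print(p); ims.append(cv2.resize(a,(264*1,320),interpolation=cv2.INTER_CUBIC))
cv2.imwrite("pics/c1.png",np.hstack(ims))
```

```text
20.05 [507.5 198.6 220.8] [ 3.1411e+00 -1.0000e-04  1.6385e+00] 19.839506678479083 [ 0.16474392 -0.29124723 -1.79482722]
scene [[378.2, 213.2], [378.8, 208.6]]
[378 213]
top [[251.2, 227.9], [250.4, 227.9]]
[251 227]
wrist [[320.2, 194.5], [320.7, 198.2]]
[320 194]
```

View pics/c1.png

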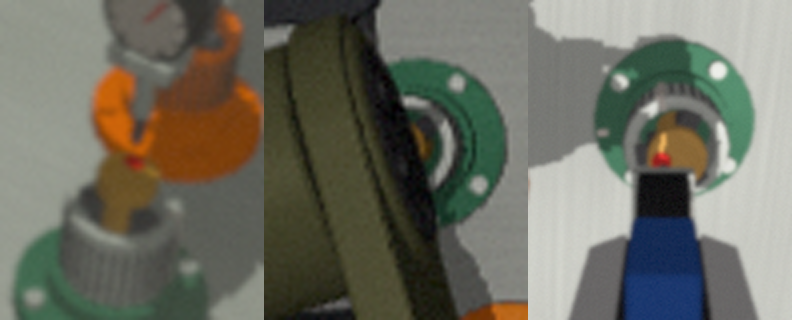

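In the scene view the spot sits at (378.5,213.5), predicted (378.2,213.2); the wrist view agrees too. I'll check the tip offset against the earlier scene picture, where the tip was at about (234.5,135.7).

Run:
```python
from h import *
c=shot("scene"); T=np.array([545.6,-175.6,248.1-113.4])
print(proj(c,[T,T+[3,0,0],T+[0,3,0],T+[0,0,3]]).round(1).tolist())
# zoom of the present
p=np.array([378,210]); a=c["img"][p[1]-25:p[1]+15,p[0]-26:p[0]+26,::-1]
b=cv2.imread("pics/s2.png")[400:480,280:384]
cv2.imwrite("pics/c2.png",np.vstack([cv2.resize(a,None,fx=8,fy=8,interpolation=cv2.INTER_CUBIC),cv2.resize(b,(416,280))]))
```

```text
[[234.3, 135.5], [233.3, 136.0], [235.1, 135.9], [234.1, 134.4]]
```

View pics/c2.png

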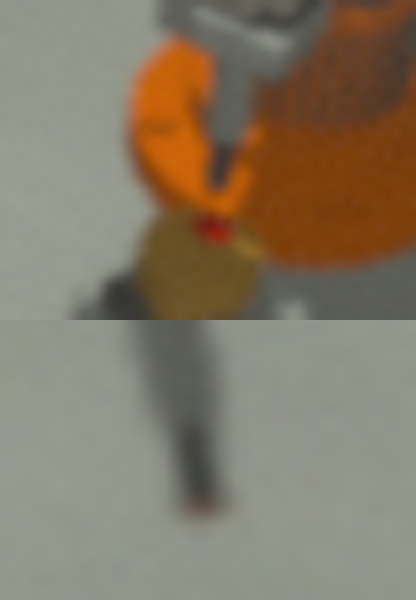

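The tip lines up over the spot to within about 1 mm. Press down slowly, watching the force.

Request:
send_rows(
  series=[
    [[0,-0.2,-0.3,4,0],[0,-0.2,-0.3,8,0],[0,-0.2,-0.3,11,0],[0,-0.2,-0.3,11,0],[0,-0.2,-0.3,11,0],[0,-0.2,-0.3,11,0]],
  ],
)

```text
clock: 20.85
eef_pos: [507.1, 198.4, 209.6]
eef_rot: [3.141, -0.0, 1.639]
wrist_force: [-0.6, 0.4, -1.6]
finger_gap: 20.2
```

Run:
```python
from h import *
F=[]
for i in range(6): shot("top"); s=manip.read_state(); F.append(np.r_[s["wrist_force"],s["eef_pos"]])
print(np.mean(F,0).round(2),np.std(F,0).round(2))
```

```text
[ 2.6000e-01 -2.9000e-01 -2.3300e+00  5.0705e+02  1.9836e+02  2.0954e+02] [0.47 0.55 0.57 0.02 0.01 0.03]
```

Request:
send_rows(
  series=[
    [[0,0,0,1.5,0],[0,0,0,3,0],[0,0,0,4.5,0],[0,0,0,6,0],[0,0,0,6.4,0],[0,0,0,6.4,0],[0,0,0,6.4,0],[0,0,0,6.4,0]],
  ],
)

```text
clock: 21.95
eef_pos: [507.1, 198.4, 203.2]
eef_rot: [3.141, -0.0, 1.639]
wrist_force: [0.9, -0.1, 1.3]
finger_gap: 19.6
```

Run:
```python
from h import *
F=[]
for i in range(12): shot("top"); s=manip.read_state(); F.append(np.r_[s["wrist_force"],s["eef_pos"],s["finger_gap"],s["clock"]])
print(np.mean(F,0).round(2),np.std(F,0).round(2),s["eef_rot"])
```

```text
[4.1000e-01 1.2000e-01 3.9000e-01 5.0704e+02 1.9835e+02 2.0308e+02
 1.9910e+01 2.2280e+01] [0.36 0.48 0.62 0.01 0.01 0.03 0.2  0.17] [3.14152919e+00 1.00961102e-05 1.63857441e+00]
```

Run:
```python
from h import *
c=shot("scene"); p=np.array([378,205]); a=c["img"][p[1]-50:p[1]+30,p[0]-40:p[0]+40,::-1]
w=shot("wrist")["img"][120:280,240:400,::-1]
cv2.imwrite("pics/c3.png",np.hstack([cv2.resize(x,(400,400),interpolation=cv2.INTER_CUBIC) for x in(a,w)]))
```

```text
(no output)
```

View pics/c3.png

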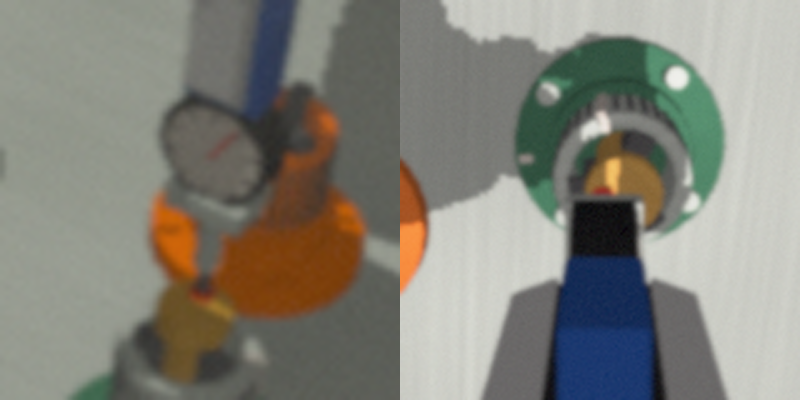

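The left view shows the plunger on the red spot at about (205,290), gauge upright and stamp standing in the jaws. Handing in.

```bash
python3 -c "
from cell import manip
print(manip.sign_off())"
```

```text
the job is handed in; nothing more can be done
None
```

The job is done and handed in at about 22.5 s. The sleeve is turned to its stop, and the gauge is held upright with its plunger on the red spot, about half way in.

- **Sleeve:** I turned it clockwise until the fingers slipped. The index line showed it had turned only about 0.97 rad of the 1.57 rad I commanded. I regripped at 60 N and turned about 28° more. The index did not move, which fits the stop if the sleeve started near 0.4. That start angle is inferred; I did not measure it. The jaws sit against the stamp's shaft.
- **Gauge:** I gripped it across the 20 mm side of the blue grip at 30 N. The plunger tip came out within about 1 mm of the spot centre in the camera views.
- **Plunger:** By position it is about 5.3 mm in. The force rose by about 2.7 N, which corresponds to about 5.5 mm. The force readings are noisy; counting from the gauge's nominal weight instead gives about 3.7 mm.
- **Final check:** The last picture shows the plunger on the red spot with no visible tilt. I did not touch the beaker, jar, tray or the orange look-alikes.

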